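# Check the depositor's hand lever

### The arm

A 6-joint arm with a two-finger parallel gripper is mounted at the origin on the work surface. World frame = base frame: x ahead of the robot, y to its left, z up, the work surface at z = 0. Lengths are in m, angles in rad, forces in N, time in s.
With the tool pointing down it reaches from about 0.35 to 0.775 m from the base axis. Payload 7.3 kg.
Tool frame: the origin (TCP) lies on the centre line of the jaws, within the pads' length; the fingertips stand robot.nose_length ahead of it and the grasp point (between the pads) is the TCP (robot.nose_length is the distance from the TCP to the fingertips, in m); z points along the fingers, y is the direction in which the jaws open and shut (so a half turn about z gives the same grasp; the last joint's range is limited). The gripper opens to 92 mm and grips with 3 to 60 N. Pads are 19 mm wide; open, the fingers measure 130 mm over their backs; the gripper's body (75 mm by 190 mm) begins 47 mm behind the grasp point.
Start: joints at [-1.262, 0.342, 1.524, -0, 1.275, -0.146], TCP at [0.231, -0.472, 0.246] pointing down, gripper open.
Joint ranges: [-2.53, 2.53], [-0.77, 2.02], [0.04, 2.7], [-1, 4.14], [0.28, 2.66], [-3.11, 3.11]. Speed limits (rad/s): [2.57, 2.57, 3.14, 3.14, 3.14, 3.14].

### API

Orientations are given as [roll, pitch, yaw] about the fixed x, y, z axes, in that order (R = Rz(yaw) Ry(pitch) Rx(roll)).
In Python, from cell import robot, read_camera gives the robot as it stands.
- The arm moves only by the shell command python3 -m crank 'ROWS' [FORCE]. ROWS is JSON, a list of rows, each a list of 7 numbers: the shift along the tool's x, y, z in cm, then the turn, a rotation vector about the tool's x, y, z in degrees, then the opening, from 0 (shut) to 1 (fully open). In form: [[tx, ty, tz, wx, wy, wz, jaw], ...]. A call has 1 to 5 rows; each row is the pose to reach, as a shift and turn from the pose commanded when the call began, along the tool's axes at that moment; what a row does not reach only later rows make up. A row lasts 1/8 s, in which the tool goes at most 62.5 mm and 10.7 degrees, less where a joint would pass 70% of its speed; a pose out of reach is approached as far as the arm can. A call with a gripper value outside its range is refused whole. The fingers move at their own pace and stop on an object; FORCE is the grip in N (left out, the last holds). Time passes only in rows, so rows that repeat a pose let the fingers close. It gives the time, the measured TCP pose, the force and the opening at its end, in the units of the state.
- robot.observe(): the state, without advancing time (a new reading comes with each control period).
- read_camera(name): name is "side" or "top"; returns a dict with "frame" (384x512x3 uint8, red, green, blue), "intrinsics" (3x3 intrinsics, pixels), "distortion" ([k1, k2, p1, p2, k3] as OpenCV has them; the pictures are not rectified), "R" (3x3) and "t" (3): a world point X has camera coordinates R X + t. Camera axes: x right, y down, z forward; pixel columns grow to the right and rows downward; lengths in m; the calibration is good to about 2 mm. A picture is of the moment at which its call begins. There is no depth.
- robot.hand_in(): hands the job in, once; it reports no verdict.
The state is a dict: "time": time; "qpos": joint angles; "qvel": joint speeds; "joint_efforts": joint torques, N m; "tool_pos": TCP position; "tool_rot": TCP orientation; "contact_force": force on the tool from outside, world axes, zero at the start; "torque": the same for the moment, N m; "opening": finger opening in m.
Only numpy, scipy, OpenCV 4.12 (cv2) and the standard library are available. Lean on these libraries where they do the work, as an engineer would, in place of code of your own. Each camera call takes 0.05 s, during which the arm holds its last target.

### The job

Check the hand lever of the batter depositor: with the outside of the fingers on its outer face, gripping nothing, press the red lever in towards the grip bar until it meets its stop short of the bar, hold it against the stop for a good second without forcing it, then ease it all the way back out without letting it snap. When it is out, press the green button on the check panel fully down to record the pass and let it come up. Keep your fingers off the grip bar, do not press the yellow button, and leave everything else where it stands.

Things in the scene. Friction and masses are not known exactly. Their poses are not given: they have to be found in the camera images.
- lever (a joint): hand lever of the batter depositor, rad: 0 = at rest (sprung out from the grip bar), 0.32 = hard against its stop. Spring: about 2 N at lever_press starts it, rising evenly to about 7 N at the stop (more nearer the pivot). Let go, it snaps out
- lever_press (a point): point on the red lever's outer face where a hand presses, 165 mm from the pivot, mid height (120 mm up). Moves with the lever. +x: square to the face, the way to press (towards the bar); z up; -y: along the lever to its free end, 36 mm further. The lever is a straight upright blade, 24 mm high (z), 12 mm thick (x); only a flat spatula lies on the table below and in front
- lever_pivot (a point): lever's vertical pivot, on the blade's middle line, 120 mm up, 40 mm in front of the bar's axis; same axes as lever_press. lever_press lies 6 mm along -x and 165 mm along -y from here. Pressed, the lever turns anticlockwise seen from above, and ends parallel to the bar. Beside the pivot stand the valve and, above 200 mm, the hopper
- grip_bar: fixed horizontal bar with black rubber grip behind the lever, steel 20 mm, rubber 28 mm in diameter, 205 mm long, axis 120 mm above the table. Origin at its inner end, bar along its -y. With the lever at its stop 20 mm of air is left between lever and rubber.
- depositor: stainless batter depositor: foot 190 x 150 x 12 mm, column, valve and round hopper (104 mm across, 303 mm high) over the origin, which lies on the table under the nozzle. Front is its -x. Bar and lever stick out to its -y side. Fixed to the table; turned differently each time.
- panel: grey check panel fixed to the table, 85 x 150 mm, 35 mm high, carrying two push buttons side by side; origin at the middle of its underside.
- ok_button (a joint): green push button (passed) on the panel, m: 0 = up, 0.006 = fully down; spring, about 4 N fully down
- ok_button_top (a point): centre of the top face of the green button's 30 mm cap; pressed straight down
- fault_button (a joint): yellow push button (fault) beside the green one, 72 mm between centres, m: 0 = up, 0.006 = down
- fault_button_top (a point): centre of the top face of the yellow button's cap
- portion_cup: loose open steel cup, 56 mm across, 42 mm high, standing on the depositor's foot under the nozzle; origin under its centre
- shaker: loose glass shaker, 52 mm across, 95 mm high, standing behind the grip bar; origin under its centre
- measuring_cup: loose steel measuring cup, 72 mm across, 40 mm high, flat handle reaching 118 mm out along its -x; origin under the cup's centre; stands in front of the depositor
- spatula: loose spatula lying flat on the table in front of the lever, 160 mm long, steel blade 65 mm wide, wooden handle 20 mm thick; origin under its middle
- cutter: loose blue pastry cutter, 60 mm across, 50 mm high; origin under its centre

How it is judged:
On the way, in this order (a step that is already met when the one before it is completed fails the run):
1. the fingers hold the lever against its stop from its outer side, for about a second (value of joint lever above 0.298 rad and contact force between the fingers and lever above 2.5 N and x of the grasp point in the frame of lever_press below 0 m), for 0.9 s.
2. the lever is all the way back out (value of joint lever below 0.05 rad), for 0.1 s.
3. the green button is pressed fully down, with the lever out (value of joint ok_button above 0.0045 m and value of joint lever below 0.05 rad), for 0.05 s.
At the end, for the whole second after the job is handed in: The lever has been held at its stop (within about 0.02 rad) for 0.9 s by the fingers from outside, is back out (below 0.05 rad), the green button has then been pressed (at least 4.5 of 6 mm) and is up again, the yellow one is up, and every loose thing stands at rest within 20 mm of its start (value of joint lever below 0.05 rad and value of joint each of ok_button, fault_button below 0.0015 m and distance of each of portion_cup, shaker, measuring_cup, spatula, cutter from where it was at the start of the episode below 0.02 m and linear speed of each of portion_cup, shaker, measuring_cup, spatula, cutter below 0.02 m/s); the robot touches nothing.
It fails at once if the fingers touch or squeeze the grip bar (contact force between the fingers and grip_bar above 1 N).
It fails at once if the lever is forced (over 60 N) (contact force between the fingers and lever above 60 N).
It fails at once if the lever snaps back out (velocity of joint lever below -3 rad/s).
It fails at once if the yellow button is pressed (value of joint fault_button above 0.003 m).
It fails at once if a loose thing nearby is pushed away (over 20 mm), tipped over or lifted (distance of any of portion_cup, shaker, measuring_cup, spatula, cutter from where it was at the start of the episode above 0.02 m or angle between any of portion_cup, shaker, measuring_cup, cutter's own z axis and vertical above 0.35 rad).
It also fails if it takes over 51 s, if anything falls off the work surface, if the arm or the gripper's body presses on something with over 40 N, if the wrist force passes 120 N, or if a joint passes its speed limit or range.

## Working session

There is one attempt and no reset: what is moved stays moved. The work goes in short steps, Python scripts to look and compute and a shell command to move; the robot and the scene stay as the last step left them, time stands still between calls to the robot, and variables do not carry over. Pictures are saved under pics/ and viewed, and the job is handed in when it is done.

```bash
mkdir -p pics; ls; python3 - <<'E'
from cell import robot, read_camera
import cv2
print(robot.observe(), robot.nose_length)
for n in("side","top"):
    c=read_camera(n); cv2.imwrite(f"pics/{n}0.png",cv2.resize(c["frame"][:,:,::-1],(768,576)))
    cv2.imwrite(f"pics/{n}0raw.png",c["frame"][:,:,::-1])
    print(n,c["intrinsics"],c["distortion"],c["R"],c["t"])
E
```

```text
pics
{'time': 0.0, 'qpos': array([-1.26198308e+00,  3.42712983e-01,  1.52502942e+00,  1.86805508e-05,
        1.27542575e+00, -1.46028503e-01]), 'qvel': array([ 6.72898139e-04, -7.14980502e-05, -2.68097604e-03, -7.26950093e-05,
       -4.00742442e-04,  5.07153812e-04]), 'joint_efforts': array([-9.92685818e-04, -4.31240129e+01, -2.44218224e+01,  7.17190979e-02,
        5.59310918e-02, -1.74656311e-04]), 'tool_pos': array([ 0.23053421, -0.47124093,  0.24504568]), 'tool_rot': array([-3.14003652e+00, -2.46923613e-04,  4.54836111e-01]), 'contact_force': array([-0.4864395 , -0.37135287, -0.29205249]), 'torque': array([0.02457239, 0.01690088, 0.00050105]), 'opening': 0.09151495667023217} 0.019
side [[417.06256178   0.         257.22992399]
 [  0.         417.06256178 187.07660635]
 [  0.           0.           1.        ]] [0.03490093 0.         0.         0.         0.        ] [[ 0.98808647 -0.15373986  0.00701338]
 [-0.07116797 -0.49685271 -0.86491185]
 [ 0.13645605  0.85410856 -0.50187479]] [-0.56244652  0.13651783  1.23750117]
top [[347.9234777    0.         257.78557483]
 [  0.         347.9234777  194.19623319]
 [  0.           0.           1.        ]] [-0.10113587  0.          0.          0.          0.        ] [[-0.00722354 -0.99994982 -0.00694059]
 [-0.98141963  0.00842018 -0.19168882]
 [ 0.19173765  0.00542696 -0.98143121]] [0.03145326 0.6169584  0.99965623]
```

View pics/side0.png

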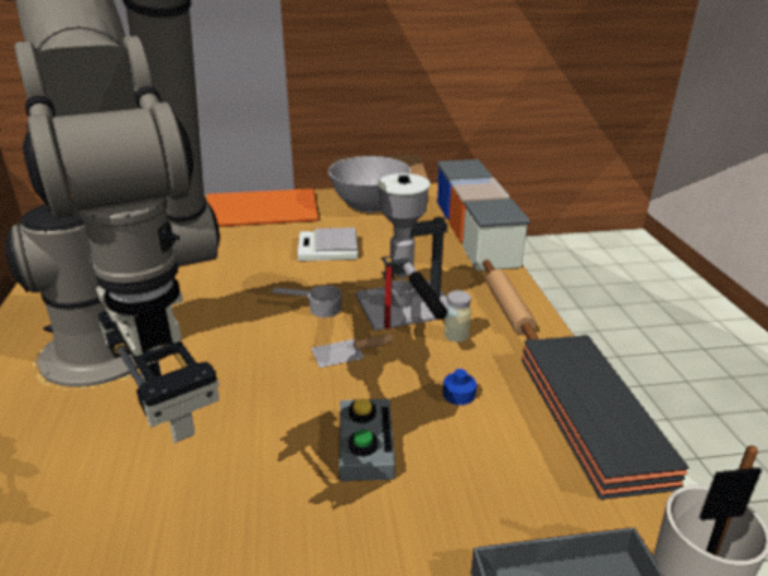

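View pics/top0.png

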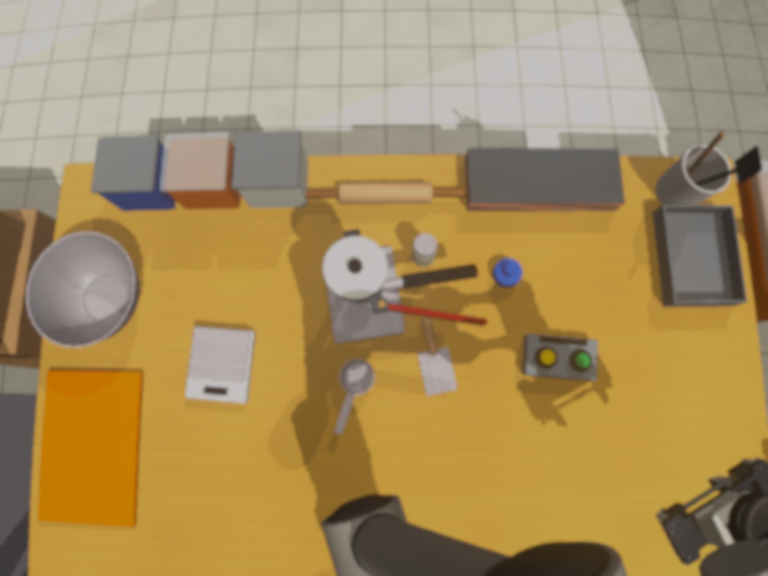

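The side view shows the lever at about (388,295), the bar at (425,290) and the panel at (365,440). In the top view the lever runs (388,307)-(485,322), the bar ends at (475,271), and the buttons are yellow at (547,357) and green at (582,360). I'll enlarge both.

```bash
python3 - <<'E'
import cv2
t=cv2.imread("pics/top0raw.png");s=cv2.imread("pics/side0raw.png")
cv2.imwrite("pics/tc.png",cv2.resize(t[150:260,210:410],None,fx=4,fy=4,interpolation=cv2.INTER_CUBIC))
cv2.imwrite("pics/sc.png",cv2.resize(s[105:325,190:330],None,fx=2.7,fy=2.7,interpolation=cv2.INTER_CUBIC))
cv2.imwrite("pics/sc2.png",cv2.resize(s[150:250,200:330],None,fx=6,fy=6,interpolation=cv2.INTER_CUBIC))
E
```

```text
(no output)
```

View pics/tc.png

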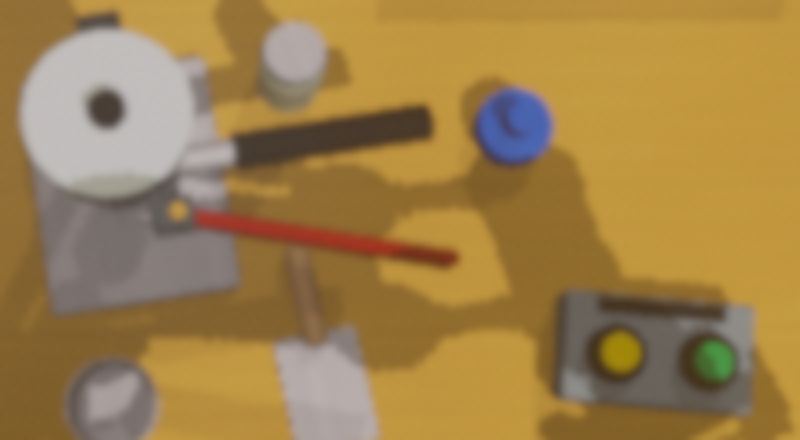

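View pics/sc2.png

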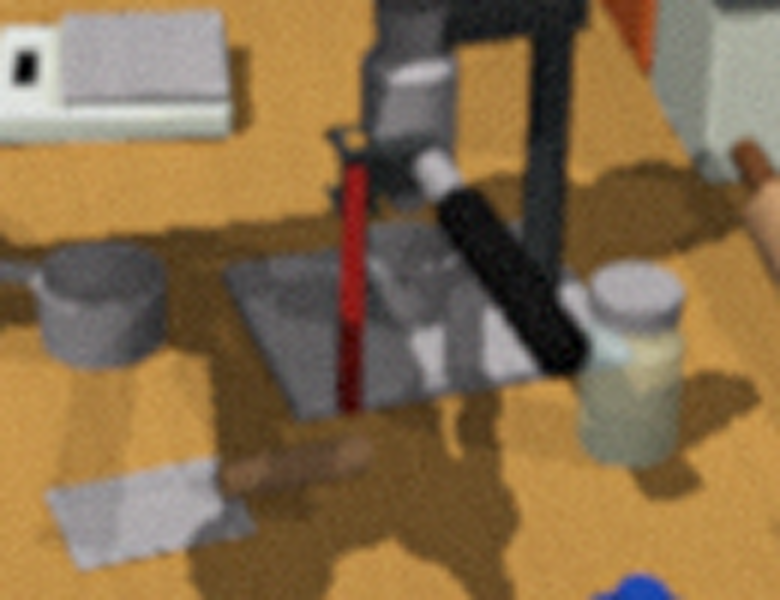

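View pics/sc.png

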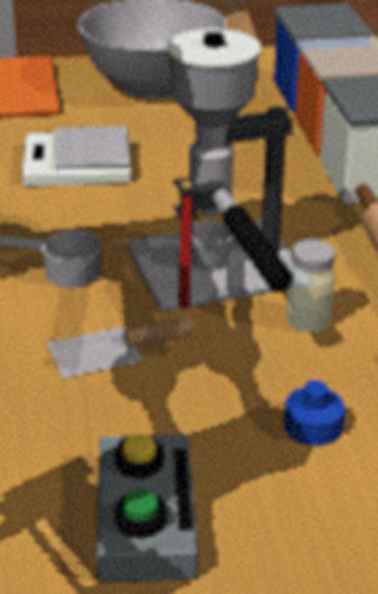

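```bash
cat > h.py <<'E'
import numpy as np, cv2
from cell import robot, read_camera
cams={}
def cam(n):
    if n not in cams: cams[n]=read_camera(n)
    return cams[n]
def ray(n,uv):
    c=cam(n); p=cv2.undistortPoints(np.array([[uv]],float),c["intrinsics"],np.array(c["distortion"]))[0,0]
    R=np.array(c["R"]);t=np.array(c["t"]); o=-R.T@t; d=R.T@np.array([p[0],p[1],1]); return o,d/np.linalg.norm(d)
def onz(n,uv,z):
    o,d=ray(n,uv); return o+d*(z-o[2])/d[2]
def tri(a,b):
    o1,d1=ray("top",a);o2,d2=ray("side",b)
    A=np.stack([d1,-d2],1); s=np.linalg.lstsq(A,o2-o1,rcond=None)[0]
    p,q=o1+s[0]*d1,o2+s[1]*d2
    return (p+q)/2,np.linalg.norm(p-q)
def proj(n,X):
    c=cam(n);R=np.array(c["R"]);t=np.array(c["t"])
    return cv2.projectPoints(np.atleast_2d(X).astype(float),cv2.Rodrigues(R)[0],t,c["intrinsics"],np.array(c["distortion"]))[0][:,0]
E
python3 - <<'E'
from h import *
np.set_printoptions(precision=4,suppress=True)
T=lambda x,y:(210+x/4-.4,150+y/4-.4)
S=lambda x,y:(190+x/2.7-.3,105+y/2.7-.3)
S2=lambda x,y:(200+x/6-.4,150+y/6-.4)
print("green",tri(T(713,360),S(141,508)))
print("yellow",tri(T(619,353),S(139,449)))
print("screw",tri(T(178,210),S2(352,143)))
print("tip",tri(T(457,258),S2(350,405)))
for z in(.12,.132): print(z,"piv",onz("top",T(178,210),z),"tip",onz("top",T(457,258),z), "side tip",onz("side",S2(350,405),z))
print("bar end",onz("top",T(431,121),.12),"bar in",onz("top",T(200,155),.12))
print("bar end side",onz("side",S2(568,350),.12))
print("hopper",onz("top",T(106,110),.303))
E
```

```text
green (array([ 0.4756, -0.3682,  0.0482]), np.float64(0.0006089960931468242))
yellow (array([ 0.4824, -0.2953,  0.0492]), np.float64(0.0012827348221764092))
screw (array([0.5783, 0.0367, 0.1378]), np.float64(0.0022699510742623433))
tip (array([ 0.546 , -0.1624,  0.1135]), np.float64(0.0019398934042632835))
0.12 piv [0.5825 0.0369 0.12  ] tip [ 0.5461 -0.1613  0.12  ] side tip [ 0.5435 -0.172   0.12  ]
0.132 piv [0.5804 0.0367 0.132 ] tip [ 0.5445 -0.159   0.132 ] side tip [ 0.5407 -0.1894  0.132 ]
bar end [ 0.6463 -0.1467  0.12  ] bar in [0.6225 0.0209 0.12  ]
bar end side [ 0.6491 -0.1422  0.12  ]
hopper [0.6112 0.0761 0.303 ]
```

```bash
cat >> h.py <<'E'
from scipy.spatial.transform import Rotation as Ro
def to(p,yaw):
    s=robot.observe(); R=Ro.from_euler('xyz',s['tool_rot']); G=Ro.from_euler('xyz',[np.pi,0,yaw])
    print('cm',np.round(R.inv().apply(np.array(p)-s['tool_pos'])*100,2),'deg',np.round(np.degrees((R.inv()*G).as_rotvec()),2))
def st():
    s=robot.observe(); print(round(s['time'],2),np.round(s['tool_pos'],4),np.round(s['tool_rot'],3),'F',np.round(s['contact_force'],2),'op',round(s['opening'],4))
E
python3 -c "
from h import *
to([.51,-.127,.245],.14)"
```

```text
cm [ 40.23 -18.66   0.05] deg [-0.06  0.   18.04]
```

```bash
python3 -m crank '[[10,-4.7,0,0,0,6,0],[20,-9.3,0,0,0,12,0],[30,-14,0,0,0,18,0],[40.2,-18.7,0,0,0,18,0],[40.2,-18.7,0,0,0,18,0]]' 20; python3 -c "
from h import *
st();to([.51,-.127,.245],.14)"
```

```text
time: 0.82
tool_pos: [0.4282, -0.227, 0.2458]
tool_rot: [3.141, -0.0, 0.14]
contact_force: [0.7, -1.8, 1.0]
opening: 0.0464
0.82 [ 0.4282 -0.227   0.2458] [ 3.141 -0.     0.14 ] F [ 0.73 -1.82  1.01] op 0.0464
cm [ 9.5  -8.76  0.08] deg [ 0.02 -0.01  0.02]
```

```bash
python3 -m crank '[[0,0,0,0,0,0,0],[0,0,0,0,0,0,0]]'; python3 -c "
from h import *
st();to([.51,-.127,.245],.14)"
```

```text
time: 1.08
tool_pos: [0.427, -0.2288, 0.2456]
tool_rot: [3.141, 0.001, 0.142]
contact_force: [-1.0, -0.3, -0.3]
opening: 0.0262
1.07 [ 0.427  -0.2288  0.2456] [3.141e+00 1.000e-03 1.420e-01] F [-0.95 -0.33 -0.32] op 0.0262
cm [ 9.65 -8.91  0.05] deg [0.01 0.03 0.1 ]
```

```bash
python3 -m crank '[[3.2,-3,0,0,0,0,0],[6.4,-6,0,0,0,0,0],[9.6,-8.9,0,0,0,0,0],[9.6,-8.9,0,0,0,0,0],[9.6,-8.9,0,0,0,0,0]]'; python3 -c "
from h import *
st();to([.51,-.127,.12],.14)"
```

```text
time: 1.7
tool_pos: [0.509, -0.1287, 0.2455]
tool_rot: [3.141, 0.001, 0.139]
contact_force: [-0.3, -0.5, -0.2]
opening: 0.0006
1.7 [ 0.509  -0.1287  0.2455] [3.141e+00 1.000e-03 1.390e-01] F [-0.26 -0.48 -0.16] op 0.0006
cm [ 0.13 -0.16 12.55] deg [ 0.02  0.05 -0.06]
```

Now down beside the lever, then a look.

```bash
python3 -m crank '[[0,0,4,0,0,0,0],[0,0,8,0,0,0,0],[0,0,12,0,0,0,0],[0,0,12.5,0,0,0,0],[0,0,12.5,0,0,0,0]]'; python3 - <<'E'
from h import *
st()
s=cam("side")["frame"][:,:,::-1];t=cam("top")["frame"][:,:,::-1]
a=cv2.resize(s[130:250,190:330],None,fx=5,fy=5,interpolation=cv2.INTER_CUBIC)
cv2.imwrite("pics/s1.png",a)
cv2.imwrite("pics/t1.png",cv2.resize(t[140:260,220:370],None,fx=4,fy=4,interpolation=cv2.INTER_CUBIC))
E
```

```text
time: 2.33
tool_pos: [0.5099, -0.1283, 0.1216]
tool_rot: [3.141, -0.001, 0.139]
contact_force: [0.4, 0.2, 0.1]
opening: 0.0003
2.33 [ 0.5099 -0.1283  0.1216] [ 3.141e+00 -1.000e-03  1.390e-01] F [0.38 0.24 0.12] op 0.0003
```

View pics/s1.png

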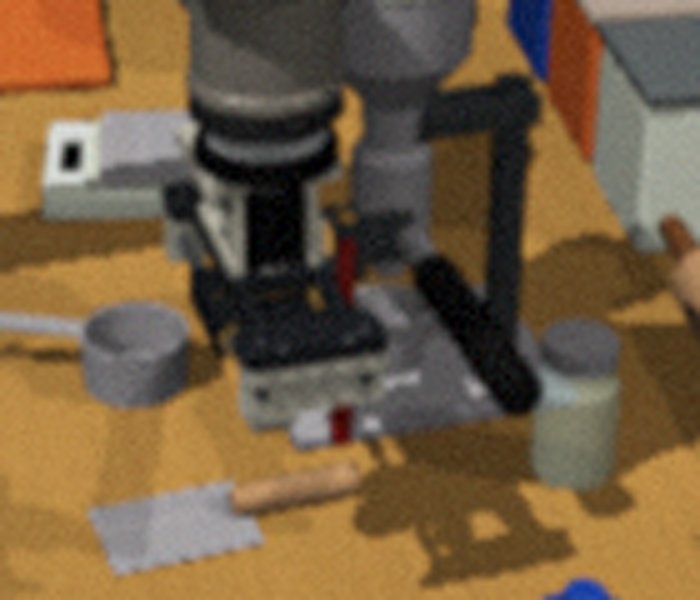

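View pics/t1.png

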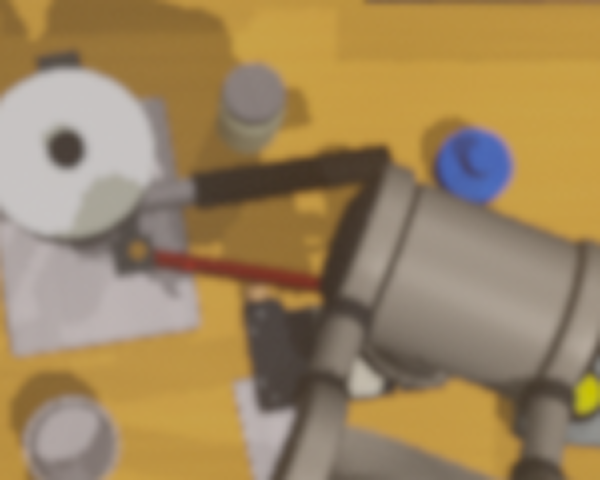

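The closed fingers (side view, (310,430)) stand on the outer side of the lever (343,425), at its height and clear of it. Pressing in steps.

```bash
python3 -m crank '[[1,0.14,0.1,0,0,0,0],[2,0.28,0.1,0,0,0,0],[3,0.42,0.1,0,0,0,0],[4,0.56,0.1,0,0,0,0],[4,0.56,0.1,0,0,0,0]]'; python3 -m crank '[[0.7,0.1,0,0,0,0,0],[1.4,0.2,0,0,0,0,0],[2.1,0.3,0,0,0,0,0],[2.1,0.3,0,0,0,0,0]]'; python3 -c "
from h import *
st();to([.5875,-.128,.12],.14)"
```

```text
time: 3.05
tool_pos: [0.5505, -0.1271, 0.1194]
tool_rot: [3.142, 0.001, 0.141]
contact_force: [-3.4, -2.8, 2.5]
opening: 0.0004
time: 3.55
tool_pos: [0.5708, -0.1274, 0.1194]
tool_rot: [3.142, 0.002, 0.141]
contact_force: [-6.1, -3.7, 0.7]
opening: 0.0001
3.55 [ 0.5708 -0.1274  0.1194] [3.142e+00 2.000e-03 1.410e-01] F [-6.11 -3.72  0.7 ] op 0.0001
cm [ 1.65  0.3  -0.07] deg [0.   0.1  0.04]
```

```bash
python3 -m crank '[[0.5,0.07,0,0,0,0,0],[1,0.14,0,0,0,0,0],[1.2,0.17,0,0,0,0,0],[1.2,0.17,0,0,0,0,0]]'; python3 -m crank '[[0.1,0,0,0,0,0,0],[0.2,0.03,0,0,0,0,0],[0.2,0.03,0,0,0,0,0]]';python3 -m crank '[[0.1,0,0,0,0,0,0],[0.2,0.03,0,0,0,0,0],[0.2,0.03,0,0,0,0,0]]'
```

```text
time: 4.05
tool_pos: [0.5823, -0.1268, 0.1194]
tool_rot: [-3.141, 0.003, 0.141]
contact_force: [-5.7, -1.1, 1.3]
opening: 0.0003
time: 4.42
tool_pos: [0.5842, -0.1266, 0.1194]
tool_rot: [-3.14, 0.003, 0.141]
contact_force: [-5.9, -0.1, 2.2]
opening: 0.0004
time: 4.8
tool_pos: [0.5858, -0.1264, 0.1194]
tool_rot: [-3.14, 0.004, 0.141]
contact_force: [-7.8, 0.3, 4.1]
opening: 0.0006
```

```bash
python3 -m crank '[[0.1,0,0,0,0,0,0],[0.15,0.02,0,0,0,0,0],[0.15,0.02,0,0,0,0,0]]';python3 -m crank '[[0.1,0,0,0,0,0,0],[0.15,0.02,0,0,0,0,0],[0.15,0.02,0,0,0,0,0]]'
```

```text
time: 5.18
tool_pos: [0.5866, -0.1264, 0.1193]
tool_rot: [-3.139, 0.005, 0.141]
contact_force: [-10.3, 0.2, 5.1]
opening: 0.0004
time: 5.55
tool_pos: [0.5869, -0.1263, 0.1193]
tool_rot: [-3.139, 0.008, 0.142]
contact_force: [-16.3, -0.0, 6.9]
opening: 0.0004
```

The position has stalled at x=0.587 (predicted 0.5875) and the force has risen to 16 N, so this is the stop. I'll hold here and look.

```bash
python3 -m crank '[[0,0,0,0,0,0,0],[0,0,0,0,0,0,0],[0,0,0,0,0,0,0],[0,0,0,0,0,0,0],[0,0,0,0,0,0,0]]'; python3 -m crank '[[0,0,0,0,0,0,0],[0,0,0,0,0,0,0],[0,0,0,0,0,0,0],[0,0,0,0,0,0,0],[0,0,0,0,0,0,0]]'; python3 - <<'E'
from h import *
st()
s=cam("side")["frame"][:,:,::-1];t=cam("top")["frame"][:,:,::-1]
a=cv2.resize(s[130:250,190:330],None,fx=5,fy=5,interpolation=cv2.INTER_CUBIC)
cv2.imwrite("pics/s2.png",a)
cv2.imwrite("pics/t2.png",cv2.resize(t[140:260,220:370],None,fx=4,fy=4,interpolation=cv2.INTER_CUBIC))
E
```

```text
time: 6.18
tool_pos: [0.5869, -0.1263, 0.1193]
tool_rot: [-3.139, 0.008, 0.141]
contact_force: [-14.9, 0.1, 8.2]
opening: 0.0
time: 6.8
tool_pos: [0.5869, -0.1263, 0.1193]
tool_rot: [-3.139, 0.008, 0.141]
contact_force: [-15.4, -0.3, 7.2]
opening: 0.0003
6.8 [ 0.5869 -0.1263  0.1193] [-3.139  0.008  0.141] F [-15.38  -0.33   7.23] op 0.0003
```

View pics/s2.png

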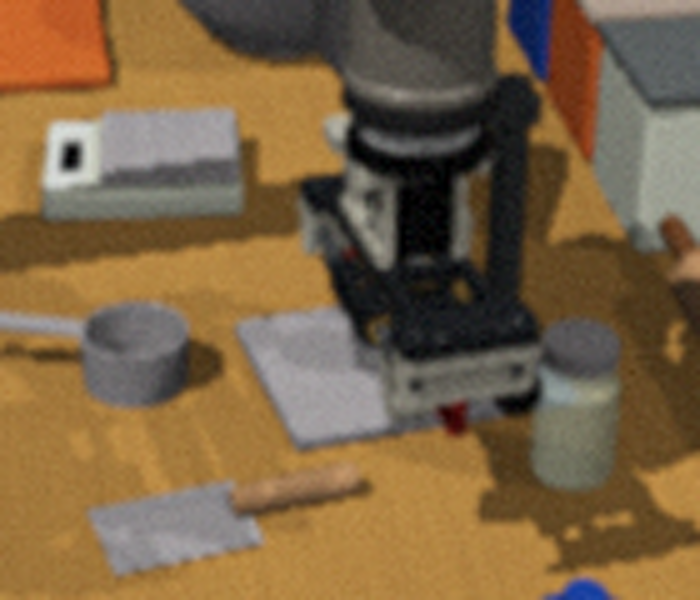

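View pics/t2.png

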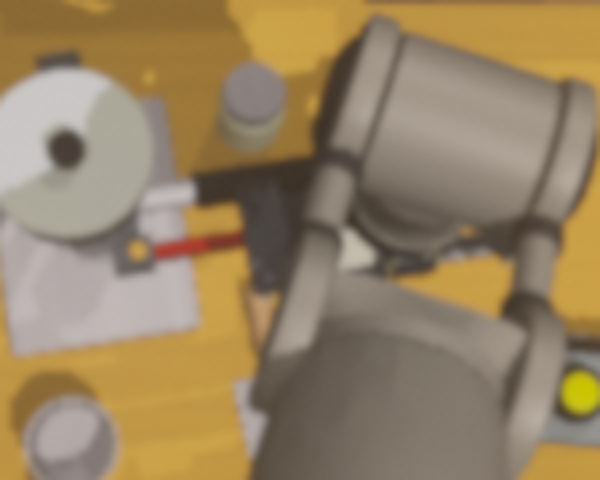

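```bash
python3 - <<'E'
from h import *
t=cam("top")["frame"].astype(int)
def ang(im):
    h=cv2.cvtColor(im.astype(np.uint8),cv2.COLOR_RGB2HSV)
    m=((h[...,0]<6)|(h[...,0]>172))&(h[...,1]>140)&(h[...,2]>50)
    ys,xs=np.nonzero(m); k=(xs>257)&(xs<281)&(ys>192)&(ys<216); xs,ys=xs[k],ys[k]
    P=np.array([onz("top",(x,y),.132)[:2] for x,y in zip(xs,ys)])
    c=P.mean(0);v=np.linalg.svd(P-c)[2][0]; v*=-np.sign(v[1]); 
    print(len(xs),c,np.arctan2(v[0],-v[1]))
    w=c-np.array([.580,.037]);print(np.arctan2(w[0],-w[1]))
ang(t)
ang(cv2.imread("pics/top0raw.png")[:,:,::-1])
st()
E
```

```text
38 [0.58255203 0.00187767] 0.1527201192816467
0.0725336948448753
64 [ 0.56980853 -0.00466027] -0.17175007050650754
-0.2399209678711079
6.95 [ 0.5869 -0.1263  0.1193] [-3.139  0.008  0.142] F [-15.25   0.36   6.96] op 0.0003
```

The measured lever turn is 0.31–0.32 rad from rest, so it has been held at the stop for over 1 s. Now easing it out slowly.

```bash
python3 -m crank '[[-0.5,-0.07,0,0,0,0,0],[-1.2,-0.17,0,0,0,0,0],[-2,-0.28,0,0,0,0,0],[-2.8,-0.4,0,0,0,0,0],[-3.5,-0.5,0,0,0,0,0]]'; python3 -m crank '[[-0.7,-0.1,0,0,0,0,0],[-1.4,-0.2,0,0,0,0,0],[-2.1,-0.3,0,0,0,0,0],[-2.8,-0.4,0,0,0,0,0],[-3.5,-0.5,0,0,0,0,0]]'; python3 -m crank '[[-0.6,-0.1,0,0,0,0,0],[-1.2,-0.2,0,0,0,0,0],[-1.2,-0.2,0,0,0,0,0]]'; python3 - <<'E'
from h import *
st()
s=cam("side")["frame"][:,:,::-1];t=cam("top")["frame"][:,:,::-1]
a=cv2.resize(s[130:250,190:330],None,fx=5,fy=5,interpolation=cv2.INTER_CUBIC)
cv2.imwrite("pics/s3.png",a)
to([.4756,-.3682,.20],.14)
E
```

```text
time: 7.58
tool_pos: [0.5541, -0.1271, 0.1194]
tool_rot: [-3.141, 0.002, 0.14]
contact_force: [-3.9, -2.1, -0.7]
opening: 0.0005
time: 8.2
tool_pos: [0.5202, -0.1274, 0.1201]
tool_rot: [3.14, -0.002, 0.141]
contact_force: [1.5, 0.3, -0.0]
opening: 0.0011
time: 8.57
tool_pos: [0.5074, -0.1268, 0.1198]
tool_rot: [3.141, -0.0, 0.14]
contact_force: [-0.0, -0.5, -0.5]
opening: 0.0002
8.57 [ 0.5074 -0.1268  0.1198] [ 3.141 -0.     0.14 ] F [-0.02 -0.45 -0.5 ] op 0.0002
cm [-6.57 23.45 -8.01] deg [ 0.02 -0.03  0.03]
```

View pics/s3.png

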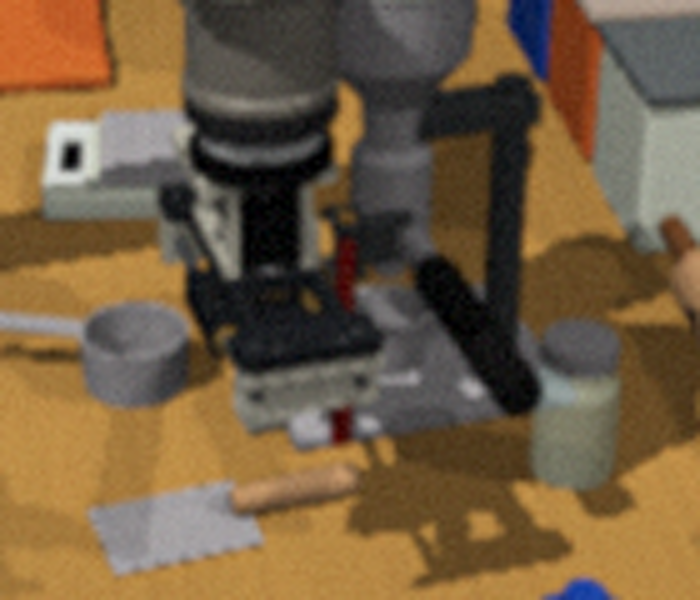

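The lever is back at its rest position (343,425), the same pixels as before. Next I raise the tool and go over the green button.

```bash
python3 -m crank '[[-0.5,0,-4,0,0,0,0],[-1,1,-8,0,0,0,0],[-2.8,7,-8,0,0,0,0],[-4.6,13,-8,0,0,0,0],[-6.4,18.5,-8,0,0,0,0]]';  python3 -m crank '[[0,0,0,0,0,0,0],[0,0,0,0,0,0,0]]'; python3 -c "
from h import *
st();to([.4756,-.3682,.12],.0)"
```

```text
time: 9.3
tool_pos: [0.4701, -0.3209, 0.2]
tool_rot: [3.141, -0.001, 0.141]
contact_force: [0.8, 0.4, 0.7]
opening: 0.0005
time: 9.55
tool_pos: [0.4702, -0.3184, 0.1994]
tool_rot: [-3.141, 0.0, 0.14]
contact_force: [0.0, -0.0, 0.6]
opening: 0.0004
9.55 [ 0.4702 -0.3184  0.1994] [-3.141  0.     0.14 ] F [ 0.05 -0.04  0.61] op 0.0004
cm [-0.16  5.02  7.94] deg [-0.05  0.02  8.03]
```

```bash
python3 -m crank '[[0,3,0,0,0,0,0],[-0.2,5,2,0,0,0,0],[-0.2,5,6,0,0,0,0],[-0.2,5,10,0,0,0,0],[-0.2,5,10,0,0,0,0]]'; python3 - <<'E'
from h import *
st()
s=cam("side")["frame"][:,:,::-1]
cv2.imwrite("pics/s4.png",cv2.resize(s[210:330,180:320],None,fx=5,fy=5,interpolation=cv2.INTER_CUBIC))
to([.4756,-.3682,.0675],.14)
E
```

```text
time: 10.18
tool_pos: [0.4745, -0.3656, 0.0971]
tool_rot: [-3.136, 0.004, 0.143]
contact_force: [0.3, -0.2, -0.3]
opening: 0.0005
10.18 [ 0.4745 -0.3656  0.0971] [-3.136  0.004  0.143] F [ 0.29 -0.16 -0.26] op 0.0005
cm [-0.02  0.13  3.19] deg [-0.11  0.07  0.15]
```

View pics/s4.png

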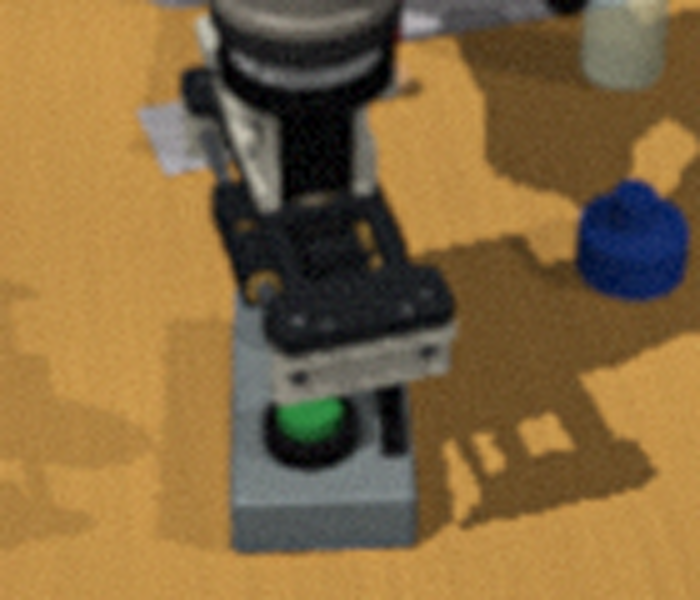

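```bash
python3 - <<'E'
from h import *
s=robot.observe()['tool_pos']
for X in (s,s-[0,0,.019],s+[0,0,.047],[.4756,-.3682,.0485]): print((proj("side",X)[0]-[180,210])*5)
E
```

```text
[307.50123332 327.93226047]
[307.98028407 359.7756074 ]
[306.26851905 246.40568392]
[309.0056424  413.90629978]
```

The button (309,414) lies straight under the hidden fingertips, which project to (308,360). Pressing down.

```bash
python3 -m crank '[[0,0.15,1.2,0,0,0,0],[0,0.15,2.4,0,0,0,0],[0,0.15,2.8,0,0,0,0],[0,0.15,3,0,0,0,0]]'; python3 -m crank '[[0,0,0.2,0,0,0,0],[0,0,0.4,0,0,0,0],[0,0,0.4,0,0,0,0]]'; python3 -m crank '[[0,0,0.1,0,0,0,0],[0,0,0.2,0,0,0,0],[0,0,0.2,0,0,0,0]]'
```

```text
time: 10.78
tool_pos: [0.4756, -0.3702, 0.0701]
tool_rot: [3.141, -0.0, 0.14]
contact_force: [-2.1, 2.7, 13.5]
opening: 0.0004
time: 11.15
tool_pos: [0.4757, -0.3703, 0.0697]
tool_rot: [3.14, -0.001, 0.141]
contact_force: [-7.5, 7.2, 26.4]
opening: 0.0006
time: 11.52
tool_pos: [0.4758, -0.3703, 0.0694]
tool_rot: [3.139, -0.002, 0.141]
contact_force: [-10.6, 10.4, 39.4]
opening: 0.0004
```

The contact is stiff at tip z≈0.051, higher than expected. Backing off slightly to see what is touching.

```bash
python3 -m crank '[[0,0,-0.4,0,0,0,0],[0,0,-0.5,0,0,0,0]]'; python3 - <<'E'
from h import *
st()
s=cam("side")["frame"][:,:,::-1];t=cam("top")["frame"][:,:,::-1]
cv2.imwrite("pics/s5.png",cv2.resize(s[210:330,180:320],None,fx=5,fy=5,interpolation=cv2.INTER_CUBIC))
cv2.imwrite("pics/t5.png",cv2.resize(t[180:300,320:470],None,fx=4,fy=4,interpolation=cv2.INTER_CUBIC))
E
```

```text
time: 11.78
tool_pos: [0.4756, -0.3702, 0.0702]
tool_rot: [3.141, -0.001, 0.141]
contact_force: [-1.0, 2.3, 7.2]
opening: 0.0003
11.78 [ 0.4756 -0.3702  0.0702] [ 3.141e+00 -1.000e-03  1.410e-01] F [-0.99  2.25  7.25] op 0.0003
```

View pics/s5.png

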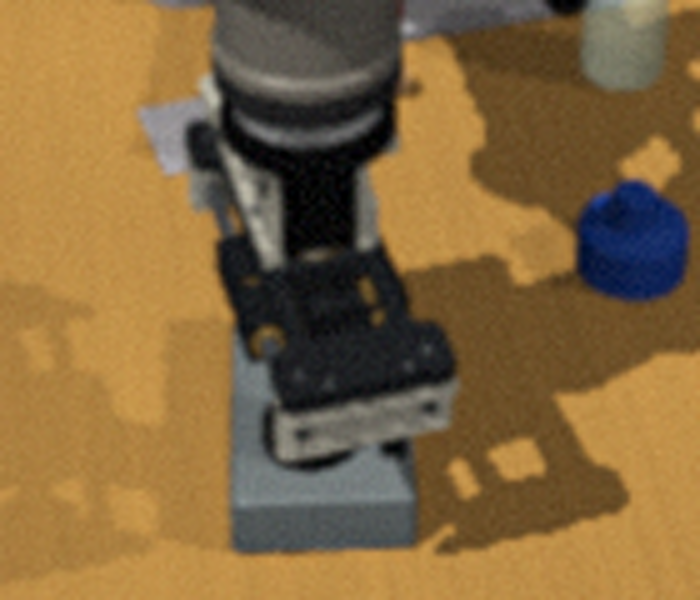

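View pics/t5.png

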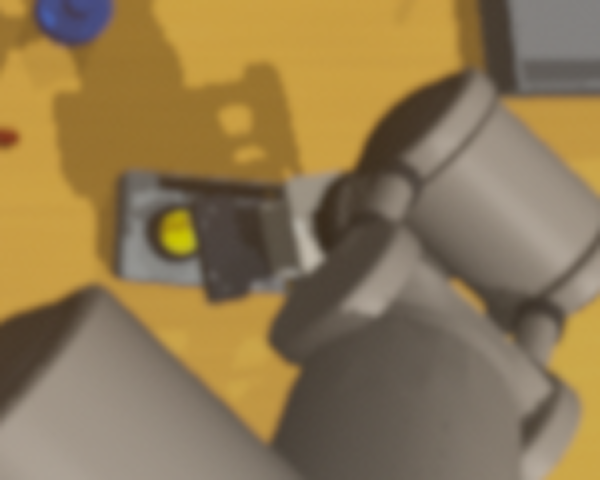

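```bash
for i in 1 2 3 4; do python3 -m crank '[[0,0,-0.2,0,0,0,0],[0,0,-0.2,0,0,0,0],[0,0,-0.2,0,0,0,0]]' | grep -E 'pos|force'; done
```

```text
tool_pos: [0.4756, -0.3702, 0.0707]
contact_force: [-0.2, 2.0, 3.4]
tool_pos: [0.4756, -0.3702, 0.0727]
contact_force: [0.3, 0.8, 2.6]
tool_pos: [0.4756, -0.3702, 0.0747]
contact_force: [1.3, 0.5, 1.2]
tool_pos: [0.4752, -0.37, 0.0765]
contact_force: [0.3, 0.4, -0.5]
```

The force falls 3.4 → 2.6 → 1.2 → 0 N over about 6 mm. That is the button's spring, so the stiff contact was the button bottoming out, and its top sits about 8 mm higher than I triangulated. Retreating and checking.

```bash
python3 -m crank '[[0,0,-2,0,0,0,0],[0,0,-6,0,0,0,0],[0,0,-12,0,0,0,0],[-5,6,-16,0,0,0,0],[-10,12,-16,0,0,0,0]]';python3 -m crank '[[-5,5,0,0,0,0,0],[-10,5,0,0,0,0,0],[-10,5,0,0,0,0,0],[-10,5,0,0,0,0,0]]'; python3 - <<'E'
from h import *
st()
for n in("side","top"): cv2.imwrite(f"pics/{n}6.png",cv2.resize(cam(n)["frame"][:,:,::-1],(768,576),interpolation=cv2.INTER_CUBIC))
for n in("side","top"):
    d=cv2.absdiff(cam(n)["frame"],cv2.imread(f"pics/{n}0raw.png")[:,:,::-1]).max(2)
    cv2.imwrite(f"pics/{n}d.png",cv2.resize(cv2.convertScaleAbs(d,alpha=3),(768,576)))
E
```

```text
time: 14.0
tool_pos: [0.414, -0.4713, 0.2354]
tool_rot: [3.137, -0.002, 0.143]
contact_force: [0.8, -0.5, -0.6]
opening: 0.0002
time: 14.5
tool_pos: [0.3218, -0.5336, 0.2323]
tool_rot: [-3.141, -0.0, 0.14]
contact_force: [0.1, -0.4, 0.4]
opening: 0.0003
14.5 [ 0.3218 -0.5336  0.2323] [-3.141 -0.     0.14 ] F [ 0.12 -0.4   0.36] op 0.0003
```

View pics/side6.png

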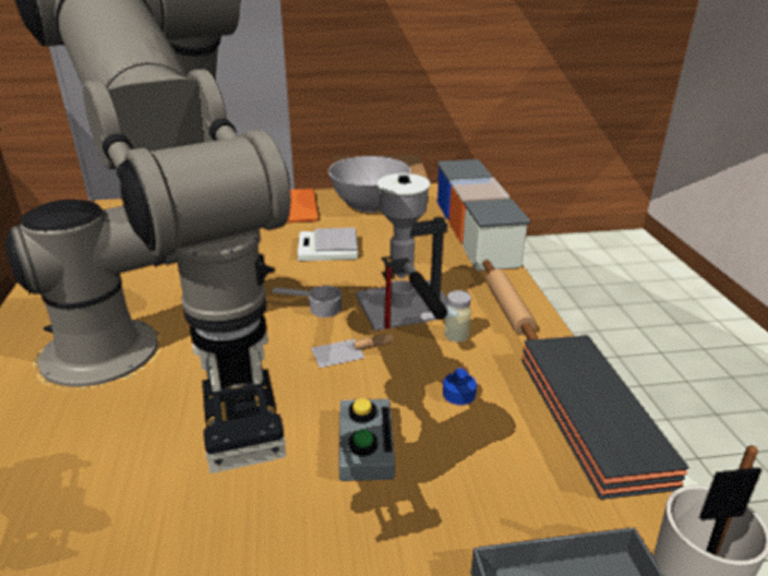

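View pics/top6.png

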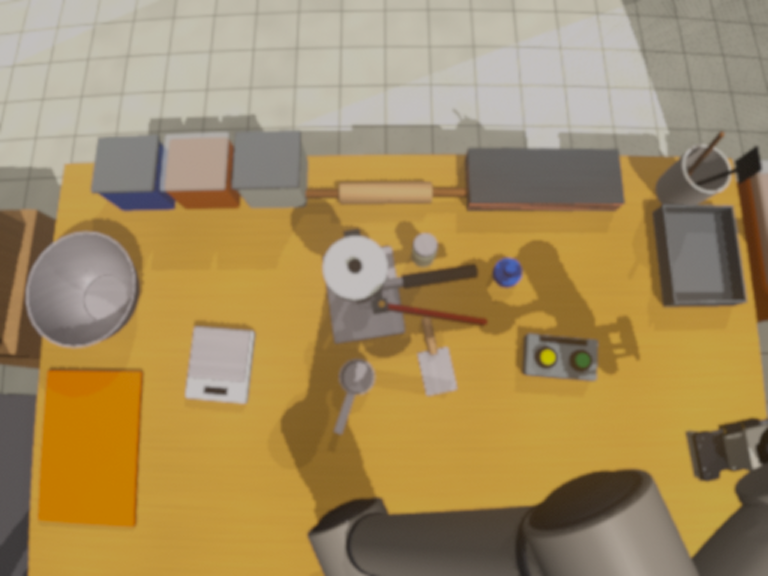

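View pics/sided.png

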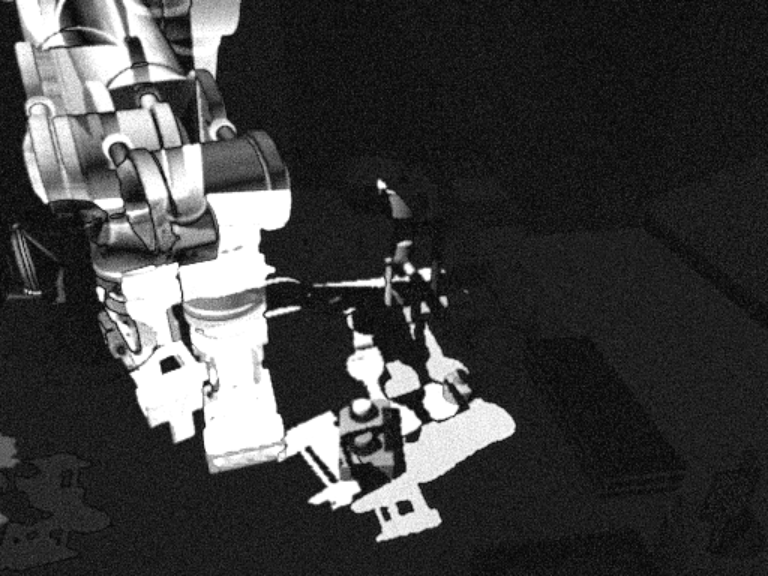

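The lever is back at its start pixels and both caps are at theirs: yellow (362,408) and green (363,440) in the side view. The green one only looks darker because the arm's shadow lies on it. No loose thing has shifted; the remaining differences are the arm and shadows. Handing in.

```bash
python3 -c "
from h import *
st();print(robot.hand_in());st()"
```

```text
14.6 [ 0.3228 -0.5331  0.2324] [ 3.142 -0.     0.142] F [-0.01  0.94 -0.77] op 0.0002
the job is handed in; nothing more can be done
None
the job is handed in; nothing more can be done
```

I handed the job in after about 14.6 s; no verdict was reported, so the results below are from my own checks.

- **Lever press:** I pushed the red lever in with the closed fingers on its outer face until it stalled at its stop. I held it there for about 1.4 s at roughly 15 N. The camera measured about 0.31–0.32 rad of turn from rest.
- **Lever release:** I eased it out under control at about 0.06 m/s at the fingers. The pictures show it back at its rest position.
- **Green button:** I pressed it fully down and let it come up. On release the force fell from about 3.4 to 0 N over about 6 mm, which matches its spring.
- **Last pictures:** The lever is out, both buttons appear up, the loose things are where they started, and the arm is clear of everything.

**What disagreed:**
- **Button height:** My camera estimate of the green button's top was about 8 mm too low. Because of that the press ran past the bottom, reaching about 39 N before I backed off.
- **Sideways and vertical force:** At the lever's stop I also measured about 7 N vertically, which I put down to friction on the blade.

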